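Hold the angle gauge on its mark on a sprung stud

ROBOT

A 6-joint arm with a two-finger parallel gripper is mounted at the origin on the work surface. World frame = base frame: x ahead of the robot, y to its left, z up, the work surface at z = 0. Lengths are in m, angles in rad, forces in N, time in s.
With the tool pointing down it reaches from about 0.35 to 0.85 m from the base axis. Payload 8.1 kg.
Tool frame: the origin (TCP) lies on the centre line of the jaws, within the pads' length; the fingertips stand 19 mm ahead of it and the grasp point (between the pads) is the TCP (robot.tips_ahead is the distance from the TCP to the fingertips, in m); y points along the fingers, z is the direction in which the jaws open and shut, and the axes are right-handed (so a half turn about y gives the same grasp; the last joint's range is limited). The gripper opens to 93 mm and grips with 3 to 60 N. Pads are 15 mm wide; open, the fingers measure 128 mm over their backs; the gripper's body (75 mm by 188 mm) begins 65 mm behind the grasp point.
Start: joints at [-0.085, 0.13, 1.488, -0, 1.523, -0.085], TCP at [0.6, 0, 0.202] pointing down, gripper open.
Joint ranges: [-2.96, 2.96], [-0.89, 2.26], [0.02, 2.5], [-1.34, 4.48], [0, 2.73], [-2.66, 2.66]. Speed limits (rad/s): [2.39, 2.39, 2.79, 3.14, 3.14, 3.14].

INTERFACE

Orientations are given as a rotation vector (axis times angle).
In Python, from plant import robot, imaging, models gives the robot as it stands.
- The arm moves only by the tool carry_out, never from a script. Its argument "motion" is one flat list of numbers, 7 for each row, row after row: the shift along the tool's x, y, z in m, then the turn, a rotation vector about the tool's x, y, z in degrees, then the opening, from -1 (shut) to 1 (fully open). A call has exactly 5 rows; each row shifts and turns the pose as measured when the row begins, along the tool's axes as they then stand; what a row does not reach is not made up. A row lasts 1/10 s, in which the tool goes at most 50 mm and 8.59 degrees, less where a joint would pass 70% of its speed; a pose out of reach is approached as far as the arm can. A call is refused whole if a number of a shift passes 0.05 or a number of a turn 8.59, either way. A call with a gripper value outside its range is refused whole. The fingers move at their own pace and stop on an object; "squeeze" is the grip in N (left out, the last holds). Time passes only in rows, so rows that do not move let the fingers close, or fill a call up. It gives the time, the measured TCP pose, the force and the opening at its end, in the units of the state.
- robot.read_state(): the state, without advancing time (a new reading comes with each control period).
- imaging.read_camera(name): name is "scene" or "side" or "wrist"; returns the picture (400x640x3 uint8, blue, green, red); there is no depth.
- imaging.camera_model(name): a dict with "K" (3x3 intrinsics, pixels), "k1" (the pictures are not rectified: a ray, as slopes to the right and down, at radius r is drawn at 1 + k1 r^2 times it, then the intrinsics apply), "position" and "orientation" of the camera in the world. Camera axes: x right, y down, z forward; pixel columns grow to the right and rows downward; lengths in m; the calibration is good to about 2 mm. A picture is of the moment at which its call begins: read the wrist's pose just before it. camera_model takes no time and is no camera call; for the wrist camera it gives the pose at the moment of the call.
- robot.close_job(): hands the job in, once; it reports no verdict.
Trained networks look in the newest picture that a camera, given by its name, has taken for a name from the list of things; names that differ only in an ending like _2 or _b are one class to them, and where a whole thing is asked for, a point or a joint stands for the part that bears it (a point fixed in the world has none). Each returns a list of dicts, best first, with "confidence" (0 to 1); they miss things now and then, are a little off and sometimes report something else, mostly with a low value. They report only what shows in the picture. A call takes as long as a camera call. They do not tell look-alikes from the thing itself.
- models.outline_of(camera, thing): "pixels" (400x640 bool, what is visible of it) and "pixel" ([column, row] in pixels, amid what is visible of it).
The state is a dict: "t": time; "q": joint angles; "dq": joint speeds; "joint_torque": joint torques, N m; "tool_pos": TCP position; "orientation": TCP orientation; "force": force on the tool from outside, world axes, zero at the start; "wrist_torque": the same for the moment, N m; "opening": finger opening in m.
Only numpy, scipy, OpenCV 4.12 (cv2) and the standard library are available. Lean on these libraries where they do the work, as an engineer would, in place of code of your own. Each camera call takes 0.05 s, during which the arm holds its last target.

TASK

Take the angle gauge by its orange handle out of the grey cradle and stand it upright on the uneven brass stud of the cream sensor block, the middle of its base on the stud and the sprung stud pressed about halfway down. Then rock the gauge sideways on the stud until its hanging red pointer settles inside the blue mark, and finish while still holding it so, with the pointer at rest in the mark, the stud still about half pressed and the gauge carried by nothing but your grip and the stud. Leave the amber bottle, the jar and the vial rack where they stand.

Things in the scene. Friction and masses are not known exactly. Their poses are not given: they have to be found in the camera images.
- gauge: angle gauge, about 0.36 kg with its pointer. Origin: centre of the underside of its base; z up when it stands upright, x is the normal of the white dial face (the face looks to +x, roughly away from the robot at the start), y along its width. Flat steel base 30 (x) x 100 (y) x 12 mm high; above it an upright plate 14 (x) x 100 (y) mm up to z = 117 mm; on top, centred, an orange square handle 26 x 26 mm from z = 117 to 165 mm. It starts standing upright in the cradle
- gauge_foot (a point): centre of the underside of the gauge's base (the gauge's origin)
- gauge_handle (a point): point in the middle of the orange handle to grip at, 145 mm above the underside of the gauge, on its centre line
- pointer (a joint): red pointer, a free pendulum on the dial's pivot (102 mm above the gauge's underside), 72 mm long; its swing dies out in about a second. Value: its angle in the gauge about the gauge's x axis; 0 when it points straight down the gauge to its base, positive when its tip is towards the gauge's +y side. Hanging plumb, it reads minus the gauge's roll about its own x axis
- mark (a joint): blue mark, an open bracket 12 mm wide inside on the dial, set at the wanted angle, stiff, out of reach of the robot's touch; same zero, axis and direction as the pointer (so the pointer is on the mark when both values agree; the gauge's handle must lean towards the gauge's +y side by the mark's value, 0.24 to 0.46 rad)
- pointer_tip (a point): tip of the red pointer, 72 mm from the pivot
- mark_mid (a point): middle of the blue mark, where the pointer tip should hang, 72 mm from the pivot
- stud_top (a point): on the axis of the brass-capped stud, level with the top of its higher nub: 85 mm above the bench when not pressed; sinks with the stud. The stud, 38 mm across, rises 47 mm above the top of the block's body; its uneven cap carries two round nubs of 10 mm radius, the higher 8 mm off the axis to the block's -y side, the other 9 mm off to its +y side and 4 mm lower
- stud (a joint): how far the stud is pressed down, 0 to 0.016 m; spring: about 0.7 N to start it moving, then 300 N/m (about 3 N at half travel)
- block: cream sensor block 120 x 120 x 38 mm, fixed to the bench, with the stud in its middle (a steel collar round the stud to 41 mm). Origin: centre of its underside
- cradle: grey fixed cradle, an open tray 50 (x) x 120 (y) x 22 mm high with 5 mm walls and floor, in which the gauge stands on the floor. Origin: centre of its underside
- amber: bystander: amber bottle with blue cap, 54 mm across, 100 mm high, origin at its underside
- jar: bystander: white jar with red lid, 50 mm across, 65 mm high, origin at its underside
- vials: bystander: blue rack of vials 90 x 70 x 50 mm, origin at its underside
Things that resemble listed ones, but are neither listed nor needed, are in the scene too. Several things have the shape of the block; the one meant has the colours described above. Leave any pink look-alike of the gauge alone.

How it is judged:
By the outcome, as a careful person would: the job done as asked, in the order asked, and still so for the second after the job is handed in, while the arm keeps its last pose, push and grip.
It also fails if it takes over 48 s, if anything falls off the work surface, if the arm or the gripper's body presses on something with over 40 N, if the wrist force passes 120 N, or if a joint passes its speed limit or range.

## Working session

There is one attempt and no reset: what is moved stays moved. The work goes in short steps, Python scripts to look and compute and a tool call to move; the robot and the scene stay as the last step left them, time stands still between calls to the robot, and variables do not carry over. Pictures are saved under pics/ and viewed, and the job is handed in when it is done.

Besides the shell and the picture viewer there is one more tool, called after "Call:" in YAML: its name, and indented under it one key for each argument. carry_out: Moves the arm, as the interface text tells. Its arguments: {"type":"object","properties":{"motion":{"type":"array","items":{"type":"number"}},"squeeze":{"type":"number"}},"required":["motion"]}

```bash
ls; mkdir -p pics
python3 - <<'E'
from plant import robot, imaging, models
import cv2
s=robot.read_state(); print({k:s[k] for k in s})
for n in ["scene","side"]:
    im=imaging.read_camera(n); cv2.imwrite(f"pics/{n}0.png",im)
    print(n,imaging.camera_model(n))
print(imaging.camera_model("wrist"))
E
```

```text
pics
{'t': 0.0, 'q': array([-8.54011942e-02,  1.31134412e-01,  1.48930221e+00,  1.26287286e-05,
        1.52302400e+00, -8.53932196e-02]), 'dq': array([ 0.00060929,  0.00144642, -0.0023625 , -0.00220678,  0.00033201,
       -0.0011173 ]), 'joint_torque': array([-1.61290725e-03, -5.59853125e+01, -4.91755986e+01,  7.67333270e-02,
        3.59135563e-02, -2.97389461e-04]), 'tool_pos': array([5.99379778e-01, 7.97128066e-05, 2.00890890e-01]), 'orientation': array([-1.21043852,  1.2106568 , -1.20819929]), 'force': array([ 0.59991295, -0.23968711,  0.71518697]), 'wrist_torque': array([-0.05238034,  0.048483  , -0.02691073]), 'opening': 0.09273172514883478}
scene {'K': array([[507.05464771,   0.        , 313.79329809],
       [  0.        , 507.05464771, 198.00082231],
       [  0.        ,   0.        ,   1.        ]]), 'k1': -0.12240302810100671, 'position': array([1.3026453 , 1.12691523, 0.94550387]), 'orientation': array([-0.82476447, -2.41453363,  1.29196082])}
side {'K': array([[442.01673758,   0.        , 321.92739203],
       [  0.        , 442.01673758, 203.54934692],
       [  0.        ,   0.        ,   1.        ]]), 'k1': 0.02473113509847285, 'position': array([0.39547828, 0.85899219, 0.95835129]), 'orientation': array([-0.27734423,  2.8239874 , -1.11583935])}
{'K': array([[328.0074096 ,   0.        , 319.57303963],
       [  0.        , 328.0074096 , 202.23004766],
       [  0.        ,   0.        ,   1.        ]]), 'k1': 0.01969670864817441, 'position': array([0.59972289, 0.07660898, 0.38338402]), 'orientation': array([ 2.86199830e+00,  1.24106676e-03, -2.36020728e-03])}
```

View pics/scene0.png

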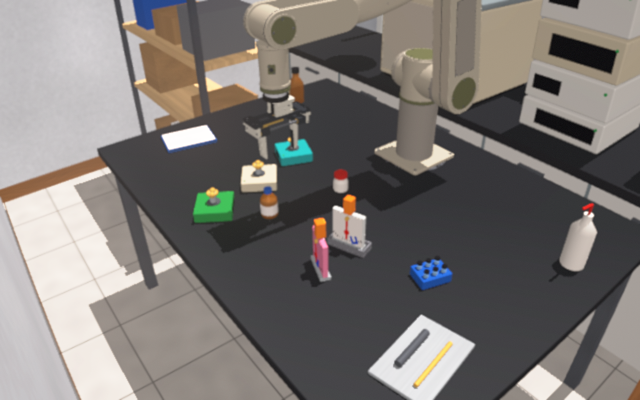

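View pics/side0.png

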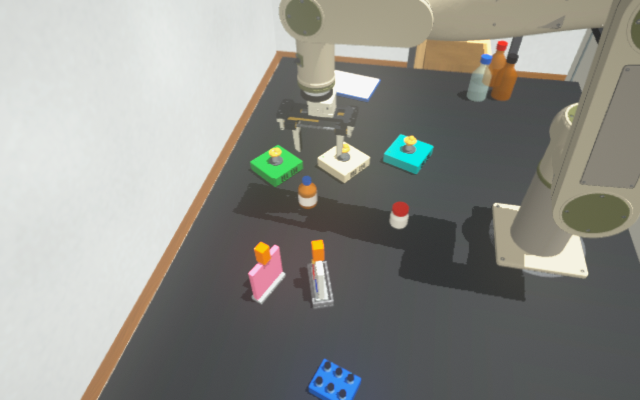

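```bash
cat > h.py <<'E'
from plant import robot, imaging, models
import cv2, numpy as np
from scipy.spatial.transform import Rotation as R
from scipy.optimize import least_squares
def proj(c,P):
    P=np.atleast_2d(P); r=R.from_rotvec(c["orientation"]).as_matrix()
    q=(P-c["position"])@r; s=q[:,:2]/q[:,2:]
    s=s*(1+c["k1"]*(s**2).sum(1,keepdims=True))
    return s*[c["K"][0,0],c["K"][1,1]]+[c["K"][0,2],c["K"][1,2]]
def ray(c,px):
    d=(np.array(px)-[c["K"][0,2],c["K"][1,2]])/[c["K"][0,0],c["K"][1,1]]
    s=d.copy()
    for _ in range(20): s=d/(1+c["k1"]*(s@s))
    v=R.from_rotvec(c["orientation"]).as_matrix()@np.r_[s,1]
    return c["position"],v/np.linalg.norm(v)
def atz(c,px,z):
    o,v=ray(c,px); return o+v*(z-o[2])/v[2]
def tri(obs):
    A=np.zeros((3,3));b=np.zeros(3);
    for c,px in obs:
        o,v=ray(c,px);M=np.eye(3)-np.outer(v,v);A+=M;b+=M@o
    x=np.linalg.solve(A,b)
    return x,[np.linalg.norm(proj(c,x)[0]-px) for c,px in obs]
E
python3 - <<'E'
from h import *
import pickle
out={}
for n in ["scene","side"]:
    im=imaging.read_camera(n); vis=im.copy()
    for t in ["gauge","block","cradle","amber","jar","vials","stud","mark","pointer"]:
        for d in models.outline_of(n,t):
            m=d["pixels"]; ys,xs=np.where(m)
            print(n,t,round(d["confidence"],2),np.round(d["pixel"]),xs.min(),xs.max(),ys.min(),ys.max(),m.sum())
            out.setdefault((n,t),[]).append(d)
pickle.dump(out,open("o.pkl","wb"))
im=cv2.imread("pics/scene0.png"); cv2.imwrite("pics/sc1.png",cv2.resize(im[140:300,180:390],None,fx=3.8,fy=3.7,interpolation=cv2.INTER_CUBIC))
im=cv2.imread("pics/side0.png"); cv2.imwrite("pics/si1.png",cv2.resize(im[130:320,230:440],None,fx=3.8,fy=3.1,interpolation=cv2.INTER_CUBIC))
E
```

```text
scene gauge 0.85 [351. 224.] 332 366 196 248 1294
scene gauge 0.74 [322. 251.] 311 331 218 281 929
scene block 0.81 [257. 178.] 240 276 161 193 936
scene block 0.62 [212. 207.] 192 234 188 222 1206
scene cradle 0.59 [352. 244.] 327 370 236 257 354
scene amber 0.85 [268. 204.] 260 277 187 217 433
scene jar 0.65 [342. 186.] 333 347 170 192 283
scene vials 0.59 [430. 275.] 410 451 256 289 945
scene pointer 0.38 [347. 233.] 345 348 229 235 19
side gauge 0.79 [266. 273.] 248 284 242 303 1477
side gauge 0.62 [321. 268.] 310 327 240 302 827
side block 0.97 [273. 167.] 250 302 145 186 1356
side block 0.79 [409. 152.] 383 433 135 173 1291
side block 0.7 [345. 165.] 317 368 143 182 1191
side cradle 0.76 [323. 286.] 307 332 261 307 453
side amber 0.63 [303. 190.] 298 315 175 209 490
side jar 0.55 [397. 218.] 389 408 201 228 449
side vials 0.8 [330. 385.] 308 360 360 399 1483
side stud 0.65 [407. 141.] 405 416 136 150 120
```

View pics/sc1.png

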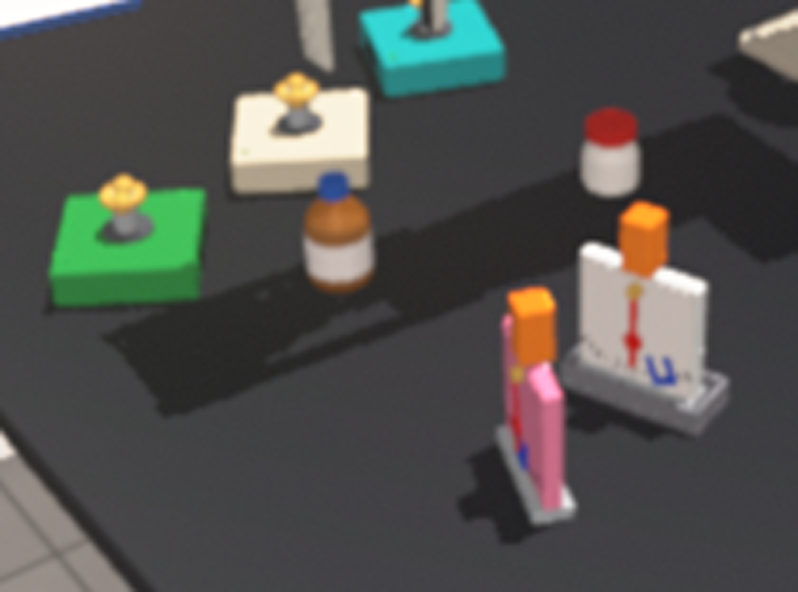

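View pics/si1.png

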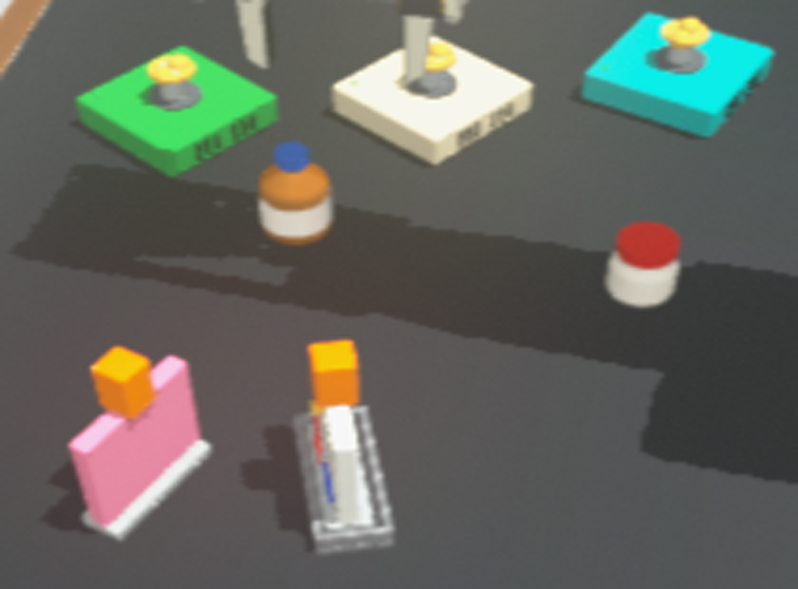

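```bash
cat > fit.py <<'E'
from h import *
def box(cx,cy,z0,lx,ly,h):
    return np.array([[cx+a*lx/2,cy+b*ly/2,z0+c*h] for a in(-1,1) for b in(-1,1) for c in(0,1)])
def place(p,P): 
    x,y,yaw=p; return P@R.from_euler('z',yaw).as_matrix().T+[x,y,0]
def sil(c,polys):
    m=np.zeros((1600,2560),np.uint8)
    for P in polys:
        u=proj(c,P)
        cv2.fillConvexPoly(m,np.round(cv2.convexHull(((u+.5)*4-.5).astype(np.float32))).astype(np.int32),1)
    return cv2.resize(m.astype(np.float32),(640,400),interpolation=cv2.INTER_AREA)
CR=[box(0,0,0,.05,.12,.022)]
GA=[box(0,0,.005,.03,.1,.012),box(0,0,.017,.014,.1,.105),box(0,0,.122,.026,.026,.048)]
th=np.linspace(0,2*np.pi,24)
def cyl(r,z0,z1): return np.vstack([np.c_[r*np.cos(th),r*np.sin(th),0*th+z] for z in (z0,z1)])
BL=[box(0,0,0,.12,.12,.038)]
def fit(obs,polys,p0,bl=1.5):
    from scipy.optimize import minimize
    ms=[(c,cv2.GaussianBlur(m.astype(np.float32),(0,0),bl)) for c,m in obs]
    def f(p): return sum(((cv2.GaussianBlur(sil(c,[place(p,P) for P in polys]),(0,0),bl)-m)**2).sum() for c,m in ms)
    r=minimize(f,p0,method='Nelder-Mead',options=dict(initial_simplex=np.array(p0)+np.array([[0,0,0],[.012,0,0],[0,.012,0],[0,0,.25]]),xatol=1e-4,fatol=.05))
    return r.x,r.fun
E
python3 - <<'E'
from fit import *
import pickle
o=pickle.load(open("o.pkl","rb"))
sc,sd=imaging.camera_model("scene"),imaging.camera_model("side")
s=robot.read_state(); print(R.from_rotvec(s["orientation"]).as_matrix().round(3))
w=imaging.camera_model("wrist"); print(R.from_rotvec(w["orientation"]).as_matrix().round(3))
for nm,px1,px2 in [("handle",[349,205],[318,250]),("stud",[258,167],[344,150]),("pinkhandle",[320,230],[262,253])]:
    print(nm,tri([(sc,px1),(sd,px2)]))
for nm,a,b,z in [("amber",[268,214],[307,207],0),("jar",[341,190],[399,226],0),("vials",[430,275],[333,385],.03)]:
    print(nm,atz(sc,a,z),atz(sd,b,z))
def red(p,im): pass
mg=o[("scene","gauge")][0]["pixels"]; mc=o[("scene","cradle")][0]["pixels"]
mg2=o[("side","gauge")][1]["pixels"]; mc2=o[("side","cradle")][0]["pixels"]
g0=tri([(sc,[349,205]),(sd,[318,250])])[0]
for y0 in (-.4,0,.4):
    print(fit([(sc,mg|mc),(sd,mg2|mc2)],GA+CR,[g0[0],g0[1],y0]))
E
```

```text
[[ 0. -0.  1.]
 [-1. -0.  0.]
 [ 0. -1. -0.]]
[[ 1.     0.001  0.   ]
 [ 0.001 -0.961 -0.276]
 [-0.     0.276 -0.961]]
handle (array([0.54470023, 0.25716477, 0.14194143]), [np.float64(0.335271780634065), np.float64(0.4045013980103956)])
stud (array([ 0.56145029, -0.20487026,  0.05810312]), [np.float64(0.2343923560278955), np.float64(0.2586315433535922)])
pinkhandle (array([0.67084936, 0.28721587, 0.13541619]), [np.float64(1.0249688857164563), np.float64(1.1633695360932579)])
amber [ 6.44851852e-01 -1.83172978e-02  1.11022302e-16] [0.63600931 0.00197842 0.        ]
jar [0.37460486 0.02011602 0.        ] [0.36368377 0.02524787 0.        ]
vials [0.48181004 0.51703724 0.03      ] [0.46232629 0.5090735  0.03      ]
(array([0.54592703, 0.26066514, 0.34952857]), np.float64(34.47314453125))
(array([0.54588322, 0.26064391, 0.35011199]), np.float64(34.47314453125))
(array([0.54592907, 0.26125089, 0.33224353]), np.float64(36.29240798950195))
```

Run:
```python
from fit import *
import pickle
o=pickle.load(open("o.pkl","rb"))
sc,sd=imaging.camera_model("scene"),imaging.camera_model("side")
P=BL+[cyl(.011,.038,.075),cyl(.019,.072,.08)]
for y0 in (-.6,-.2,.3):
    p,f=fit([(sc,o[("scene","block")][0]["pixels"])],P,[.56,-.205,y0]); print(p,f)
for y0 in (-.6,-.2,.3):
    p,f=fit([(sc,o[("scene","block")][0]["pixels"]),(sd,o[("side","block")][2]["pixels"])],P,[.56,-.205,y0]); print(p,f)
for n in ("scene","side"):
    c=imaging.camera_model(n)
    im=cv2.imread(f"pics/{n}0.png")
    im=cv2.resize(im,None,fx=4,fy=4,interpolation=cv2.INTER_CUBIC)
    def dr(P,col):
        for i in range(8):
            for j in range(i):
                if bin(i^j).count('1')==1:
                    u=proj(c,P[[i,j]]); a=[tuple(np.round((q+.5)*4-.5).astype(int)) for q in u]
                    cv2.line(im,*[tuple(map(int,t)) for t in a],col,1)
    dr(place(p,BL[0]),(255,0,255))
    for b in GA+CR: dr(place([.5459,.2606,.35],b),(0,255,0))
    cv2.imwrite(f"pics/ov_{n}.png",im[600:1050,900:1500] if n=="scene" else im[540:1250,1180:1500])
    im2=im[600:1050,900:1500] if 0 else (im[600:800,940:1140] if n=="scene" else im[540:760,1240:1500])
    cv2.imwrite(f"pics/ovb_{n}.png",cv2.resize(im2,None,fx=2.5,fy=2.5))
```

```text
[ 0.56667485 -0.19859516 -0.56325401] 29.360397338867188
[ 0.56538821 -0.19792517 -0.56601836] 29.266708374023438
[ 0.56579163 -0.19932407  1.01693447] 29.528682708740234
[ 0.56531625 -0.19886435 -0.60136428] 131.14639282226562
[ 0.56482257 -0.19805255 -0.58871007] 129.59664916992188
[ 0.56486267 -0.19889231  0.99695597] 131.24188232421875
```

View pics/ov_scene.png

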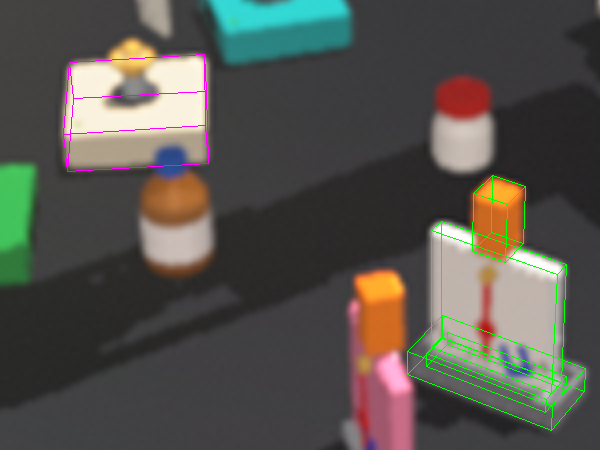

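View pics/ov_side.png

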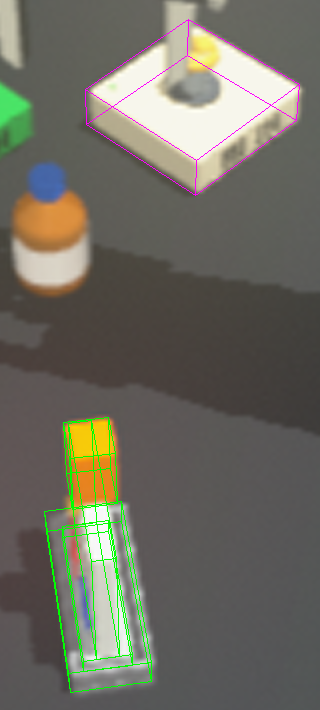

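View pics/ovb_scene.png

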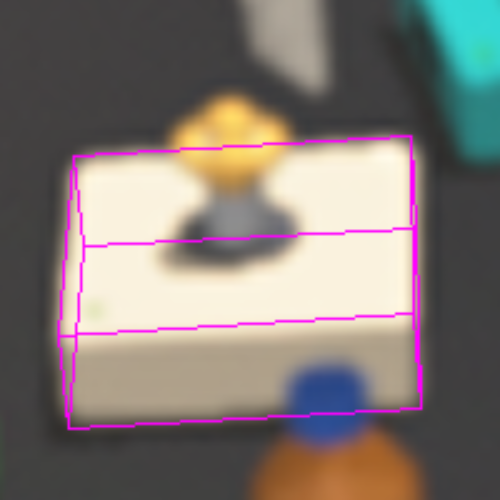

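```bash
cat > plan.py <<'E'
from h import *
def Rt(yaw,lean=0,pitch=0):
    """tool rotation for grip B of gauge with yaw, lean to +y, pitch about gauge y"""
    G=R.from_euler('z',yaw)*R.from_euler('y',pitch)*R.from_euler('x',-lean)
    # tool x=-gx, tool y=-gz, tool z=-gy
    M=np.array([[-1,0,0],[0,0,-1],[0,-1,0]],float)   # columns: tool axes in gauge
    return G*R.from_matrix(M)
def plan(pos,rot,n,open_,vmax=.048,wmax=8.4,s=None):
    s=s or robot.read_state()
    p=s["tool_pos"].copy(); r=R.from_rotvec(s["orientation"]); out=[]
    for k in range(5):
        left=max(n-k,1)
        dp=r.inv().apply(np.array(pos)-p)/left
        dw=np.degrees((r.inv()*rot).as_rotvec())/left
        f=max(1,np.abs(dp).max()/vmax,np.linalg.norm(dp)/.05); dp=np.round(dp/f,4)
        g=max(1,np.linalg.norm(dw)/wmax); dw=np.round(dw/g,2)
        out+=list(dp)+list(dw)+[open_]
        p=p+r.apply(dp); r=r*R.from_rotvec(np.radians(dw))
    print("now",s["t"],s["tool_pos"].round(4),"err deg",np.degrees((R.from_rotvec(s["orientation"]).inv()*rot).as_rotvec()).round(2),"F",s["force"].round(2),"open",round(s["opening"],4))
    print("["+",".join(f"{v+0:.4g}" for v in out)+"]"); print("end",p.round(4),np.degrees((r.inv()*rot).as_rotvec()).round(2))
E
python3 - <<'E'
from plan import *
print(np.linalg.det(np.array([[-1,0,0],[0,0,-1],[0,-1,0]],float)))
plan([.546,.2606,.235],Rt(.345),9,1)
E
```

```text
1.0
now 1.1 [0.6    0.     0.2019] err deg [ 0.   70.23  0.  ] F [0.34 0.17 0.32] open 0.0931
[-0.029,-0.0037,-0.006,0,7.8,0,1,-0.0279,-0.0037,-0.0099,0,7.8,0,1,-0.0263,-0.0037,-0.0136,0,7.8,0,1,-0.0242,-0.0037,-0.017,0,7.81,0,1,-0.0216,-0.0037,-0.0201,0,7.8,0,1]
end [0.57   0.1449 0.2204] [ 0.   31.22  0.  ]
```

Call:
carry_out:
  motion: [-0.029,-0.0037,-0.006,0,7.8,0,1,-0.0279,-0.0037,-0.0099,0,7.8,0,1,-0.0263,-0.0037,-0.0136,0,7.8,0,1,-0.0242,-0.0037,-0.017,0,7.8,0,1,-0.0216,-0.0037,-0.0201,0,7.8,0,1]

```text
t: 1.6
tool_pos: [0.5704, 0.1454, 0.2199]
orientation: [-0.787, 1.71, -1.711]
force: [0.0, 0.1, 0.0]
opening: 0.093
```

Run:
```python
from plan import *
plan([.546,.2606,.235],Rt(.345),5,1)
im=imaging.read_camera("scene"); cv2.imwrite("pics/a_sc.png",cv2.resize(im[145:205,225:295],None,fx=8,fy=8,interpolation=cv2.INTER_CUBIC))
im=imaging.read_camera("side"); cv2.imwrite("pics/a_si.png",cv2.resize(im[125:195,300:390],None,fx=8,fy=8,interpolation=cv2.INTER_CUBIC))
```

```text
now 1.6 [0.5704 0.1454 0.2199] err deg [-2.000e-02  2.957e+01  9.000e-02] F [0.01 0.12 0.01] open 0.093
[-0.0143,-0.003,-0.0187,0,5.91,0.02,1,-0.0123,-0.003,-0.0201,0,5.92,0.02,1,-0.0101,-0.003,-0.0213,-0.01,5.91,0.02,1,-0.0079,-0.0031,-0.0222,0,5.92,0.02,1,-0.0056,-0.003,-0.0228,-0.01,5.91,0.01,1]
end [0.546  0.2606 0.235 ] [0. 0. 0.]
```

View pics/a_sc.png

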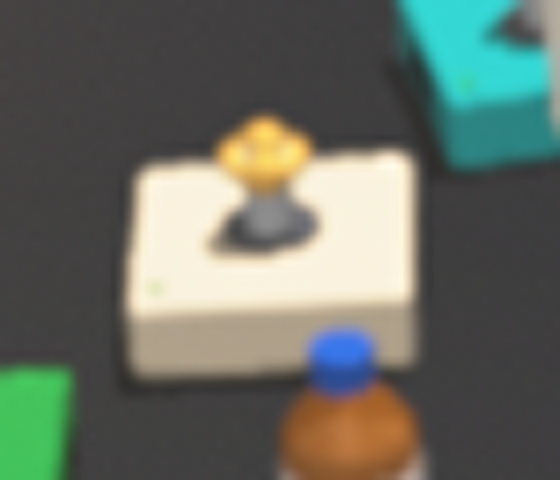

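View pics/a_si.png

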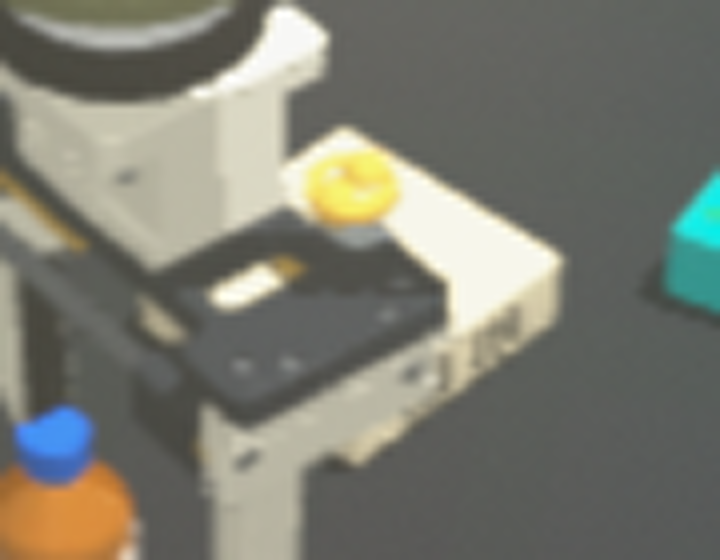

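Call:
carry_out:
  motion: [-0.0143,-0.003,-0.0187,0,5.9,0,1,-0.0123,-0.003,-0.0201,0,5.9,0,1,-0.0101,-0.003,-0.0213,0,5.9,0,1,-0.0079,-0.0031,-0.0222,0,5.9,0,1,-0.0056,-0.003,-0.0228,0,5.9,0,1]

```text
t: 2.2
tool_pos: [0.5459, 0.2613, 0.235]
orientation: [-0.353, 2.033, -2.039]
force: [1.2, 0.3, 0.3]
opening: 0.0929
```

Run:
```python
from plan import *
from fit import GA,place
plan([.546,.2606,.152],Rt(.345),3,1)
c=imaging.camera_model("wrist"); im=imaging.read_camera("wrist")
big=im.copy()
for b in GA:
    u=proj(c,place([.5459,.2606,.345],b)).round().astype(int)
    for i in range(8):
        for j in range(i):
            if bin(i^j).count('1')==1: cv2.line(big,tuple(map(int,u[i])),tuple(map(int,u[j])),(0,255,0),1)
cv2.imwrite("pics/b_w.png",np.vstack([im,big])[:,100:540])
im=imaging.read_camera("side"); cv2.imwrite("pics/b_si.png",cv2.resize(im[125:195,300:390],None,fx=8,fy=8,interpolation=cv2.INTER_CUBIC))
```

```text
now 2.2 [0.5459 0.2613 0.235 ] err deg [-0.14 -0.16  0.08] F [1.15 0.31 0.27] open 0.0929
[0,0.0277,0.0002,-0.05,-0.05,0.03,1,0,0.0277,0.0002,-0.04,-0.05,0.03,1,0.0001,0.0276,0.0002,-0.05,-0.06,0.02,1,0,0,0,0,0,0,1,0,0,0,0,0,0,1]
end [0.546  0.2606 0.152 ] [0. 0. 0.]
```

View pics/b_w.png

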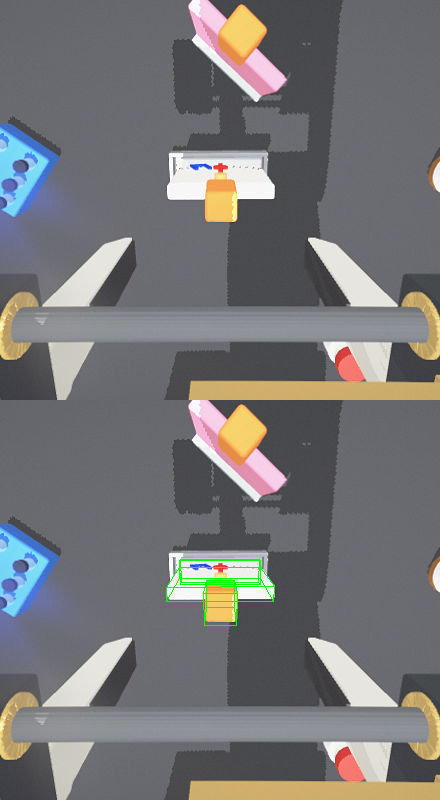

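View pics/b_si.png

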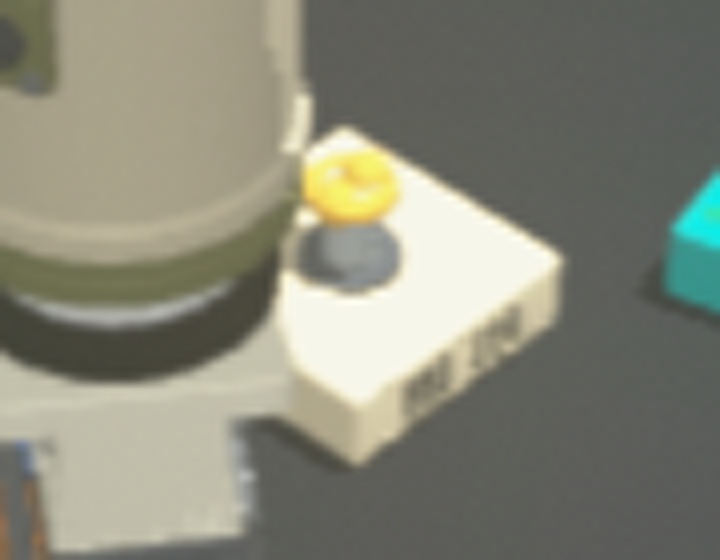

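Call:
carry_out:
  motion: [0,0.028,0,0,0,0,1,0,0.028,0,0,0,0,1,0,0.02,0.0005,0,0,0,1,0,0.007,0,0,0,0,1,0,0,0,0,0,0,1]

```text
t: 2.8
tool_pos: [0.5484, 0.2579, 0.1505]
orientation: [-0.369, 2.019, -2.027]
force: [0.5, -0.7, -0.9]
opening: 0.0933
```

Run:
```python
from plan import *
plan([.546,.2606,.152],Rt(.345),3,1)
c=imaging.camera_model("wrist"); im=imaging.read_camera("wrist"); cv2.imwrite("pics/c_w.png",im)
```

```text
now 2.8 [0.5484 0.2579 0.1505] err deg [-0.23  1.02 -0.08] F [ 0.49 -0.73 -0.85] open 0.0933
[0.0004,-0.0005,-0.0011,-0.08,0.34,-0.03,1,0.0004,-0.0005,-0.0011,-0.08,0.34,-0.03,1,0.0005,-0.0005,-0.0011,-0.07,0.34,-0.02,1,0,0,0,0,0,0,1,0,0,0,0,0,0,1]
end [0.546  0.2606 0.152 ] [-0. -0. -0.]
```

View pics/c_w.png

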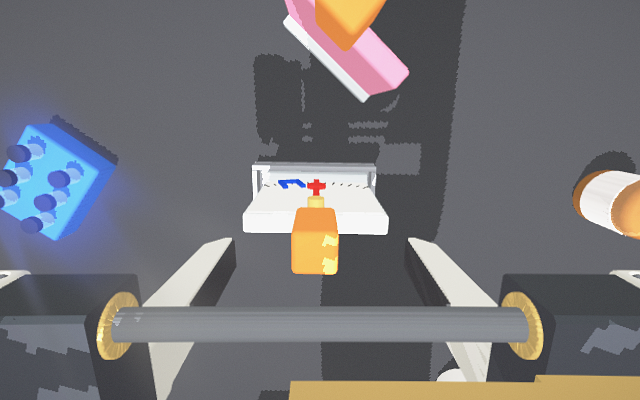

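Call:
carry_out:
  motion: [0.0006,-0.0005,-0.0017,0,0.5,0,1,0.0006,-0.0005,-0.0017,0,0.5,0,1,0,0,0,0,0,0,1,0,0,0,0,0,0,1,0,0,0,0,0,0,1]
  squeeze: 35

```text
t: 3.35
tool_pos: [0.549, 0.2614, 0.1576]
orientation: [-0.343, 2.027, -2.032]
force: [0.1, -0.7, 0.9]
opening: 0.0926
```

Run:
```python
from plan import *
plan([.546,.2606,.152],Rt(.345),3,1)
```

```text
now 3.35 [0.549  0.2614 0.1576] err deg [-0.24 -0.   -0.55] F [ 0.12 -0.74  0.95] open 0.0926
[0.001,0.0019,-0.0001,-0.08,0,-0.18,1,0.0011,0.0018,-0.0001,-0.08,0,-0.18,1,0.001,0.0019,0,-0.08,0,-0.19,1,0,0,0,0,0,0,1,0,0,0,0,0,0,1]
end [0.546  0.2606 0.152 ] [ 0. -0.  0.]
```

Run:
```python
from h import *
for i in range(6):
    s=robot.read_state(); print(s["t"],s["tool_pos"].round(4),np.degrees(s["orientation"]).round(2),s["q"].round(4),s["force"].round(2))
    imaging.read_camera("scene")
```

```text
3.35 [0.549  0.2614 0.1576] [ -19.66  116.16 -116.45] [ 0.363   0.1659  1.5304 -0.0044  1.4358  1.5894] [ 0.12 -0.74  0.95]
3.4 [0.549  0.2615 0.1576] [ -19.66  116.16 -116.44] [ 0.3629  0.1659  1.5304 -0.0043  1.4357  1.5894] [-0.2   0.1   0.98]
3.45 [0.5489 0.2614 0.1574] [ -19.68  116.16 -116.46] [ 0.3629  0.1661  1.5306 -0.0043  1.4357  1.5894] [-0.06 -0.33 -0.5 ]
3.5 [0.5488 0.2613 0.1571] [ -19.7   116.17 -116.48] [ 0.3629  0.1663  1.5308 -0.0044  1.4357  1.5894] [-0.88  0.87  0.  ]
3.55 [0.5487 0.2612 0.157 ] [ -19.71  116.18 -116.49] [ 0.3628  0.1664  1.531  -0.0043  1.4357  1.5895] [ 0.27  0.19 -0.28]
3.6 [0.5486 0.2612 0.1568] [ -19.72  116.18 -116.49] [ 0.3628  0.1665  1.5311 -0.0043  1.4357  1.5895] [ 0.43 -0.36 -0.12]
```

Call:
carry_out:
  motion: [0.001,0.004,0,0,0,0,1,0.001,0.003,0,0,0,0,-1,0,0.001,0,0,0,0,-1,0,0,0,0,0,0,-1,0,0,0,0,0,0,-1]
  squeeze: 35

```text
t: 4.15
tool_pos: [0.5461, 0.2602, 0.1471]
orientation: [-0.346, 2.028, -2.034]
force: [0.2, -0.1, 0.9]
opening: 0.0658
```

Run:
```python
from h import *
for i in range(3):
    s=robot.read_state(); print(s["t"],s["tool_pos"].round(4),np.degrees(s["orientation"]).round(2),s["force"].round(2),s["wrist_torque"].round(3),s["opening"])
    im=imaging.read_camera("wrist")
cv2.imwrite("pics/d_w.png",im)
```

```text
4.15 [0.5461 0.2602 0.1471] [ -19.82  116.2  -116.55] [ 0.24 -0.06  0.91] [0.063 0.125 0.006] 0.06584388506806439
4.2 [0.5461 0.2602 0.1472] [ -19.81  116.2  -116.54] [-0.04 -0.18  1.36] [0.014 0.056 0.024] 0.061660076393762364
4.25 [0.5462 0.2602 0.1473] [ -19.81  116.2  -116.54] [0.17 0.08 0.74] [0.007 0.073 0.004] 0.057655288015581944
```

Call:
carry_out:
  motion: [0,-0.002,0,0,0,0,-1,0,0,0,0,0,0,-1,0,0,0,0,0,0,-1,0,0,0,0,0,0,-1,0,0,0,0,0,0,-1]
  squeeze: 35

```text
t: 4.8
tool_pos: [0.5466, 0.2604, 0.1501]
orientation: [-0.344, 2.028, -2.033]
force: [0.2, -0.5, -0.5]
opening: 0.0252
```

Run:
```python
from h import *
for i in range(2):
    s=robot.read_state(); print(s["t"],s["tool_pos"].round(4),np.degrees(s["orientation"]).round(2),s["force"].round(2),s["wrist_torque"].round(3),s["opening"])
    im=imaging.read_camera("wrist")
cv2.imwrite("pics/d_w.png",im)
im=imaging.read_camera("scene"); cv2.imwrite("pics/d_s.png",cv2.resize(im[150:270,200:400],None,fx=4,fy=4,interpolation=cv2.INTER_CUBIC))
```

```text
4.8 [0.5466 0.2604 0.1501] [ -19.74  116.18 -116.51] [ 0.19 -0.5  -0.53] [ 0.028  0.037 -0.019] 0.025207668512676945
4.85 [0.5466 0.2604 0.1501] [ -19.74  116.18 -116.5 ] [ 0.27 -0.02 -0.59] [ 0.068  0.125 -0.047] 0.025202708997323534
```

View pics/d_w.png

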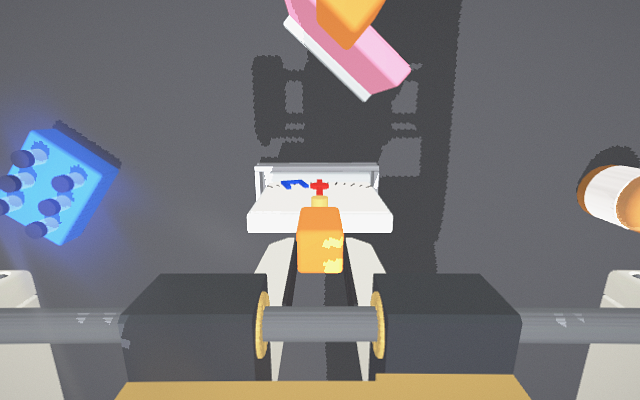

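View pics/d_s.png

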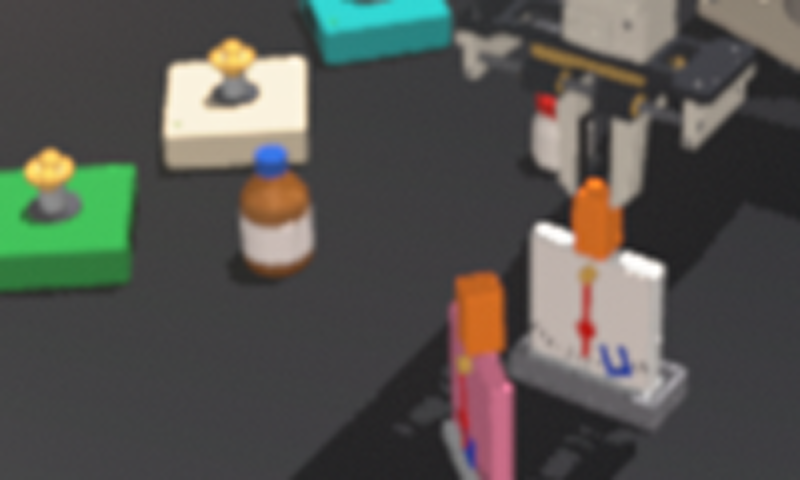

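Call:
carry_out:
  motion: [0,-0.008,0,0,0,0,-1,0,-0.015,0,0,0,0,-1,0,-0.02,0,0,0,0,-1,0,-0.02,0,0,0,0,-1,0,-0.01,0,0,0,0,-1]
  squeeze: 50

```text
t: 5.45
tool_pos: [0.5436, 0.2597, 0.2249]
orientation: [-0.352, 2.029, -2.038]
force: [0.7, -0.1, -2.9]
opening: 0.0245
```

Run:
```python
from h import *
for i in range(3):
    s=robot.read_state(); print(s["t"],s["tool_pos"].round(4),np.degrees(s["orientation"]).round(2),s["force"].round(2),s["wrist_torque"].round(3),s["opening"])
    im=imaging.read_camera("wrist")
cv2.imwrite("pics/e_w.png",im)
im=imaging.read_camera("scene"); cv2.imwrite("pics/e_s.png",cv2.resize(im[150:270,200:400],None,fx=4,fy=4,interpolation=cv2.INTER_CUBIC))
im=imaging.read_camera("side"); cv2.imwrite("pics/e_si.png",cv2.resize(im[125:195,300:390],None,fx=8,fy=8,interpolation=cv2.INTER_CUBIC))
```

```text
5.45 [0.5436 0.2597 0.2249] [ -20.17  116.27 -116.74] [ 0.66 -0.1  -2.9 ] [ 0.048  0.087 -0.007] 0.02454685224669787
5.5 [0.5443 0.2599 0.2264] [ -20.03  116.24 -116.66] [ 0.21  0.06 -0.92] [0.056 0.088 0.005] 0.02452583010651353
5.55 [0.5442 0.2598 0.2249] [ -20.07  116.25 -116.69] [ 0.29 -0.15 -3.02] [0.021 0.039 0.027] 0.024796045179901083
```

View pics/e_s.png

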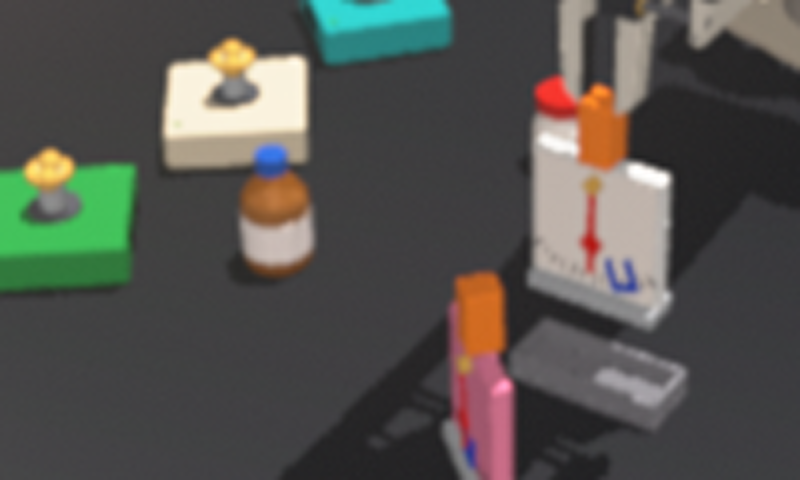

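View pics/e_si.png

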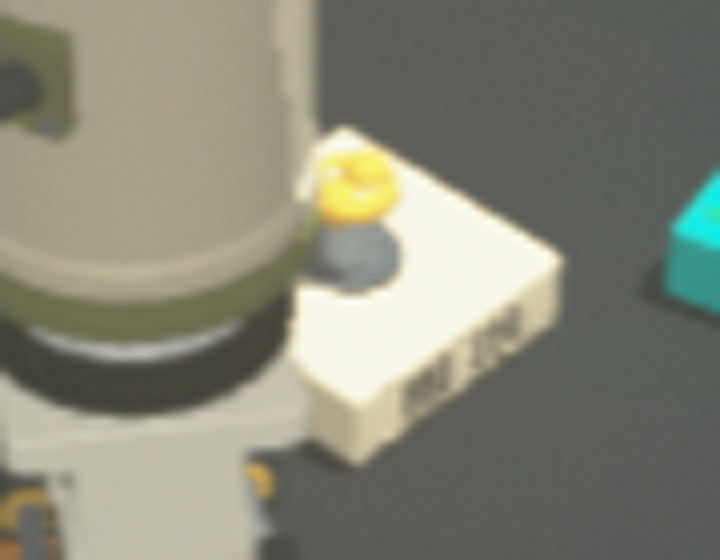

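View pics/e_w.png

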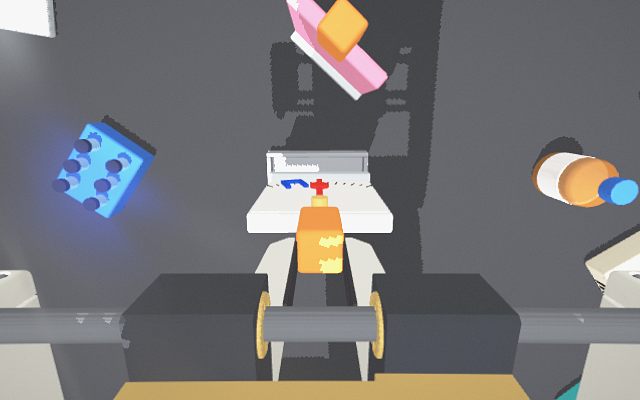

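Run:
```python
from plan import *
sc=imaging.camera_model("scene"); s=robot.read_state()
rt=R.from_rotvec(s["orientation"]); M=R.from_matrix(np.array([[-1,0,0],[0,0,-1],[0,-1,0]],float))
G=rt*M.inv(); foot=s["tool_pos"]+rt.apply([0,.145,0])
print("gauge euler zyx",G.as_euler('ZYX',degrees=True),foot)
for dx in (.007,.010):
  for nm,u in dict(pivot=(593,185),tip=(590,270),m1=(612,264),m2=(635,260),m3=(618,290),m4=(640,285),mid=(623,273)).items():
    px=[200+u[0]/4-.375,150+u[1]/4-.375]
    o,v=ray(sc,px); o2=G.inv().apply(o-foot); v2=G.inv().apply(v)
    g=o2+v2*(dx-o2[0])/v2[0]; print(dx,nm,(g*1000).round(1),"ang",np.arctan2(g[1],.102-g[2]).round(3),"r",np.hypot(g[1],.102-g[2]).round(4))
plan([.557,-.0,.29],Rt(.68),8,-1)
```

```text
gauge euler zyx [19.7478684   0.18286904 -0.24996198] [0.54217646 0.2583986  0.0757781 ]
0.007 pivot [ 7.  -2.9 98.7] ang -0.712 r 0.0044
0.007 tip [ 7.  -3.7 26.3] ang -0.049 r 0.0758
0.007 m1 [ 7.  13.7 38.3] ang 0.212 r 0.0652
0.007 m2 [ 7.  31.6 48.6] ang 0.534 r 0.062
0.007 m3 [ 7.  19.1 17.8] ang 0.223 r 0.0864
0.007 m4 [ 7.  36.2 28.9] ang 0.46 r 0.0816
0.007 mid [ 7.  22.6 33.9] ang 0.32 r 0.0717
0.01 pivot [ 10.   -1.2 101. ] ang -0.875 r 0.0016
0.01 tip [10.  -2.  28.9] ang -0.027 r 0.0732
0.01 m1 [10.  15.3 40.8] ang 0.245 r 0.0631
0.01 m2 [10.  33.1 51.1] ang 0.577 r 0.0608
0.01 m3 [10.  20.7 20.3] ang 0.248 r 0.0842
0.01 m4 [10.  37.8 31.4] ang 0.492 r 0.08
0.01 mid [10.  24.2 36.5] ang 0.353 r 0.0699
now 5.7 [0.5424 0.2592 0.2208] err deg [ -0.22 -19.21   0.22] F [ 0.37  0.04 -3.16] open 0.0247
[0.0093,-0.0085,0.0311,-0.03,-2.4,0.03,-1,0.0105,-0.0085,0.0307,-0.03,-2.4,0.03,-1,0.0118,-0.0085,0.0303,-0.03,-2.4,0.03,-1,0.0131,-0.0086,0.0297,-0.03,-2.4,0.03,-1,0.0143,-0.0086,0.0292,-0.02,-2.4,0.03,-1]
end [0.5515 0.0972 0.2641] [-0.08 -7.21  0.07]
```

Call:
carry_out:
  motion: [0.0093,-0.012,0.0311,0,-2.4,0,-1,0.0105,-0.012,0.0307,0,-2.4,0,-1,0.0118,-0.012,0.0303,0,-2.4,0,-1,0.0131,-0.012,0.0297,0,-2.4,0,-1,0.0143,-0.012,0.0292,0,-2.4,0,-1]

```text
t: 6.2
tool_pos: [0.547, 0.0958, 0.2721]
orientation: [-0.577, 1.904, -1.908]
force: [0.1, 0.3, -3.4]
opening: 0.0242
```

Run:
```python
from plan import *
plan([.565,-.1985,.29],Rt(.985),10,-1)
```

```text
now 6.2 [0.547  0.0958 0.2721] err deg [  0.46 -23.84   1.08] F [ 0.07  0.29 -3.44] open 0.0242
[0.0144,-0.0016,0.0258,0.05,-2.38,0.11,-1,0.0154,-0.0016,0.0251,0.05,-2.38,0.11,-1,0.0165,-0.0016,0.0245,0.04,-2.39,0.11,-1,0.0174,-0.0016,0.0238,0.05,-2.38,0.11,-1,0.0184,-0.0017,0.023,0.04,-2.39,0.11,-1]
end [ 0.556  -0.0514  0.2811] [  0.23 -11.92   0.53]
```

Call:
carry_out:
  motion: [0.0144,-0.004,0.0258,0,-2.4,0.1,-1,0.0154,-0.003,0.0251,0,-2.4,0.1,-1,0.0165,-0.003,0.0245,0,-2.4,0.1,-1,0.0174,-0.003,0.0238,0,-2.4,0.1,-1,0.0184,-0.003,0.023,0,-2.4,0.1,-1]

```text
t: 6.7
tool_pos: [0.5543, -0.0577, 0.2838]
orientation: [-0.751, 1.771, -1.758]
force: [0.9, -1.0, -3.2]
opening: 0.0247
```

Run:
```python
from plan import *
plan([.565,-.1985,.28],Rt(.985),5,-1)
```

```text
now 6.7 [ 0.5543 -0.0577  0.2838] err deg [  0.86 -11.34   0.78] F [ 0.91 -0.96 -3.15] open 0.0247
[0.0184,0.0007,0.0214,0.17,-2.27,0.16,-1,0.0193,0.0008,0.0207,0.17,-2.27,0.15,-1,0.0201,0.0008,0.0199,0.17,-2.27,0.16,-1,0.0208,0.0007,0.0191,0.18,-2.27,0.15,-1,0.0215,0.0008,0.0182,0.17,-2.26,0.16,-1]
end [ 0.565  -0.1985  0.28  ] [ 0. -0. -0.]
```

Call:
carry_out:
  motion: [0.0184,0.0005,0.0214,0.2,-2.3,0.2,-1,0.0193,0.0005,0.0207,0.2,-2.3,0.2,-1,0.0201,0.0005,0.0199,0.2,-2.3,0.2,-1,0.018,0,0.016,0.2,-2.2,0.1,-1,0.014,0,0.012,0.1,-1.8,0.1,-1]

```text
t: 7.2
tool_pos: [0.561, -0.1909, 0.2742]
orientation: [-0.879, 1.635, -1.622]
force: [0.1, -0.0, -2.0]
opening: 0.0247
```

Run:
```python
from plan import *
ims=[imaging.read_camera(n) for n in ("scene","side","wrist","scene","side")]
plan([.565,-.1985,.25],Rt(.985),4,-1)
s=robot.read_state()
cv2.imwrite("pics/f_s.png",cv2.resize(ims[3][60:200,190:340],None,fx=4,fy=4,interpolation=cv2.INTER_CUBIC))
cv2.imwrite("pics/f_si.png",cv2.resize(ims[4][60:195,280:430],None,fx=4.5,fy=4.4,interpolation=cv2.INTER_CUBIC))
cv2.imwrite("pics/f_w.png",ims[2])
```

```text
now 7.45 [ 0.5614 -0.1888  0.275 ] err deg [ 0.51 -0.14  0.1 ] F [-0.47  0.28 -3.4 ] open 0.0245
[0.0015,0.0062,0.0021,0.13,-0.03,0.03,-1,0.0015,0.0063,0.0021,0.13,-0.04,0.02,-1,0.0015,0.0062,0.0022,0.13,-0.03,0.03,-1,0.0015,0.0063,0.0021,0.12,-0.04,0.02,-1,0,0,0,0,0,0,-1]
end [ 0.565  -0.1985  0.25  ] [0. 0. 0.]
```

View pics/f_s.png

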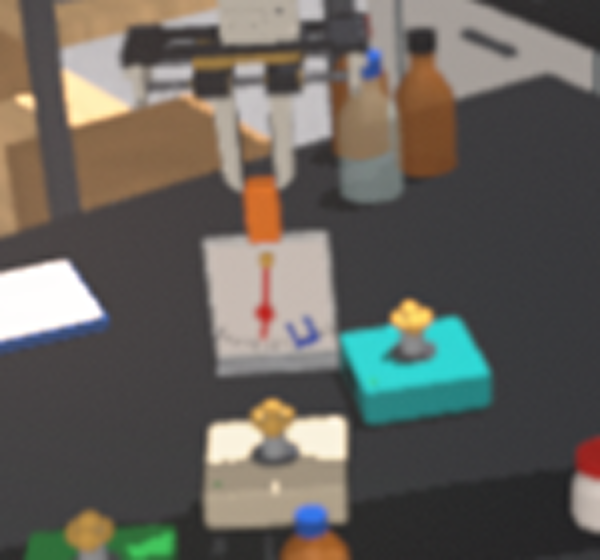

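View pics/f_si.png

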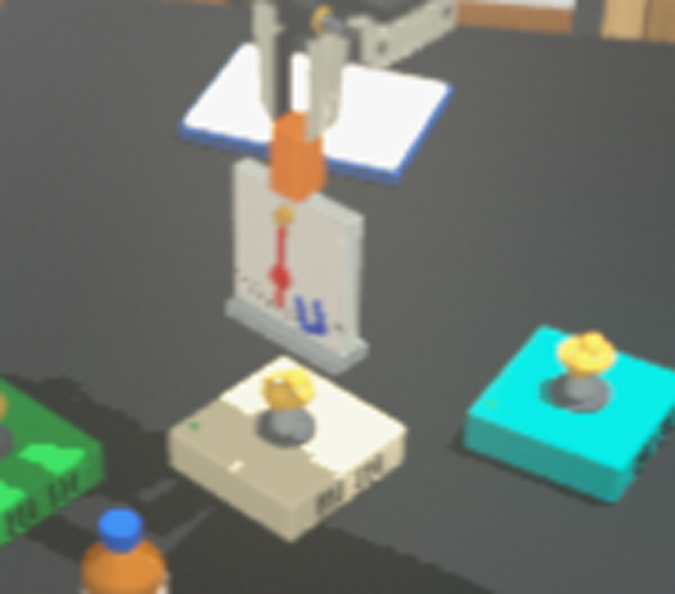

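View pics/f_w.png

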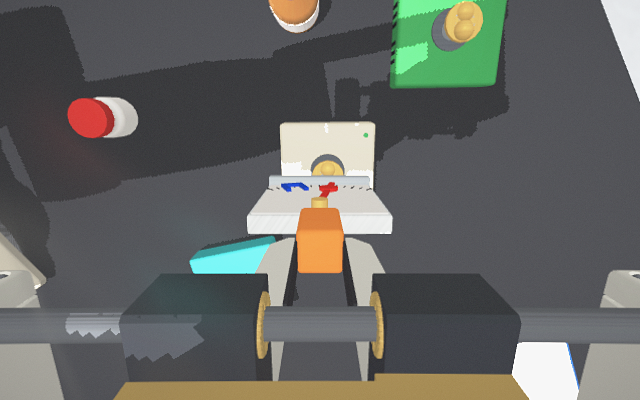

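Run:
```python
from h import *
from fit import sil
def sph(c,r=.01):
    u=np.random.default_rng(0).normal(size=(400,3)); u/=np.linalg.norm(u,axis=1)[:,None]; return c+r*u
B=np.array([.565,-.1985,0]); 
out=[]
for n,crop,fn in (("scene",(145,205,225,295),"pics/a_sc.png"),("side",(125,195,300,390),"pics/e_si.png")):
    c=imaging.camera_model(n); y0,y1,x0,x1=crop
    src=cv2.imread(fn); row=[src[150:350,150:420] if n=="scene" else src[100:330,240:480]]
    if n=="scene": row=[src[80:270,150:400]]
    for yb in (-.58+np.pi/2,-.58-np.pi/2,-.58,-.58+np.pi):   # direction of block +y
        d=np.array([np.cos(yb),np.sin(yb),0]); im=src.copy()
        for off,z,col in ((-.008,.075,(0,0,255)),(.009,.071,(255,0,0))):
            u=(proj(c,sph(B+d*off+[0,0,z]))-[x0,y0]+.5)*8-.5
            cv2.polylines(im,[cv2.convexHull(u.astype(np.float32)).astype(np.int32)],True,col,1)
        row.append(im[80:270,150:400] if n=="scene" else im[100:330,240:480])
    h=min(r.shape[0] for r in row); out.append(np.hstack([cv2.resize(r,(160,130)) for r in row]))
cv2.imwrite("pics/g.png",np.vstack(out))
```

```text
(no output)
```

View pics/g.png

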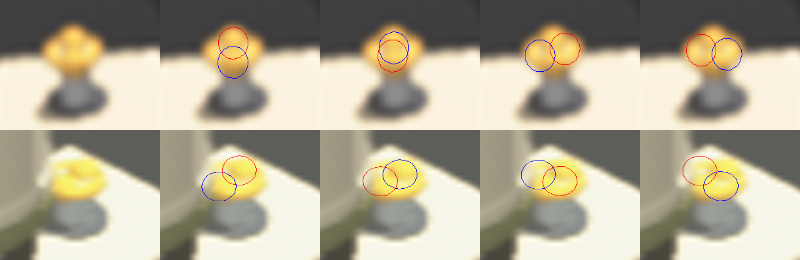

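Run:
```python
from fit import *
obs={}
for n in ("scene","side","wrist"):
    im=imaging.read_camera(n); c=imaging.camera_model(n)
    for d in models.outline_of(n,"block"):
        ys,xs=np.where(d["pixels"]); m=im[d["pixels"]].mean(0)
        print(n,d["confidence"],np.round(d["pixel"]),d["pixels"].sum(),m.round())
        if m[0]>110 and m.max()-m.min()<90: obs[n]=(c,d["pixels"],im)
P=BL+[cyl(.011,.038,.075),cyl(.019,.070,.078)]
for k in (["scene"],["side"],["scene","side"]):
    if all(a in obs for a in k): print(k,fit([obs[a][:2] for a in k],P,[.565,-.1985,-.58],bl=1.0))
    if all(a in obs for a in k): print(k,"body only",fit([obs[a][:2] for a in k],BL,[.565,-.1985,-.58],bl=1.0))
import pickle; pickle.dump(obs,open("obs2.pkl","wb"))
print(robot.read_state()["t"])
```

```text
scene 0.88 [212. 208.] 1153 [ 70. 133.  64.]
scene 0.65 [255. 179.] 933 [145. 166. 178.]
scene 0.64 [290. 149.] 798 [159. 166.  62.]
side 0.89 [277. 164.] 1283 [ 84. 161.  76.]
side 0.74 [344. 162.] 1292 [164. 192. 199.]
side 0.57 [410. 152.] 1230 [186. 200.  51.]
side 0.21 [348. 118.] 1292 [153. 171. 189.]
wrist 0.67 [324. 146.] 4439 [201. 218. 223.]
wrist 0.6 [233. 255.] 1891 [217. 217. 101.]
wrist 0.55 [445.  45.] 9840 [107. 177. 102.]
['scene'] (array([ 0.56842966, -0.19581338, -0.56963541]), np.float64(39.97260284423828))
['scene'] body only (array([ 0.56564492, -0.19878854, -0.57512299]), np.float64(43.90394973754883))
['side'] (array([ 0.59212363, -0.4183046 ,  1.67963625]), np.float64(482.85107421875))
['side'] body only (array([ 0.5946345 , -0.41676638,  1.67385349]), np.float64(508.3943786621094))
['scene', 'side'] (array([ 0.56553202, -0.20222588, -0.53235497]), np.float64(2570.85791015625))
['scene', 'side'] body only (array([ 0.56205729, -0.20804536, -0.60111721]), np.float64(2556.892333984375))
7.75
```

Run:
```python
from fit import *
import pickle
obs=pickle.load(open("obs2.pkl","rb"))
d=models.outline_of("side","block")
for e in d: 
    if abs(e["pixel"][0]-344)<5 and abs(e["pixel"][1]-162)<6: obs["side"]=(obs["side"][0],e["pixels"],obs["side"][2]); print(e["pixel"])
pickle.dump(obs,open("obs2.pkl","wb"))
P=BL+[cyl(.011,.038,.075),cyl(.019,.070,.078)]
for k in (["scene"],["side"],["scene","side"]):
    print(k,fit([obs[a][:2] for a in k],P,[.565,-.1985,-.58],bl=1.0))
p=fit([obs[a][:2] for a in ["scene","side"]],P,[.565,-.1985,-.58],bl=1.0)[0]
tiles=[]
for n in ("scene","side","wrist"):
    c,m,im=obs[n]; u0=proj(c,[[p[0],p[1],.04]])[0]; x0,y0=(u0-[40,35]).astype(int)
    x0=max(x0,0);y0=max(y0,0)
    big=cv2.resize(im[y0:y0+70,x0:x0+80],None,fx=6,fy=6,interpolation=cv2.INTER_CUBIC)
    raw=big.copy()
    def T(u): return ((u-[x0,y0]+.5)*6-.5).astype(np.float32)
    b=place(p,BL[0])
    for i in range(8):
        for j in range(i):
            if bin(i^j).count('1')==1:
                q=T(proj(c,b[[i,j]])).astype(int); cv2.line(big,tuple(map(int,q[0])),tuple(map(int,q[1])),(255,0,255),1)
    rng=np.random.default_rng(0); U=rng.normal(size=(500,3)); U/=np.linalg.norm(U,axis=1)[:,None]
    for off,z,col in ((-.008,.075,(0,0,255)),(.009,.071,(255,0,0))):
        a=p[2]+np.pi/2; C=np.array([p[0]+off*np.cos(a),p[1]+off*np.sin(a),z])
        cv2.polylines(big,[cv2.convexHull(T(proj(c,C+.01*U))).astype(np.int32)],True,col,1)
    tiles.append(np.hstack([raw,big])[:,:])
cv2.imwrite("pics/h.png",cv2.resize(np.vstack(tiles[:2]),(800,560)))
cv2.imwrite("pics/h2.png",tiles[2][:,:960] if tiles[2].shape[1]<800 else cv2.resize(tiles[2],(800,350)))
```

```text
[344.1, 162.0]
['scene'] (array([ 0.56842966, -0.19581338, -0.56963541]), np.float64(39.97260284423828))
['side'] (array([ 0.56398918, -0.19933935, -0.58414123]), np.float64(31.8869571685791))
['scene', 'side'] (array([ 0.56587912, -0.19794205, -0.58115011]), np.float64(80.83515930175781))
```

View pics/h.png

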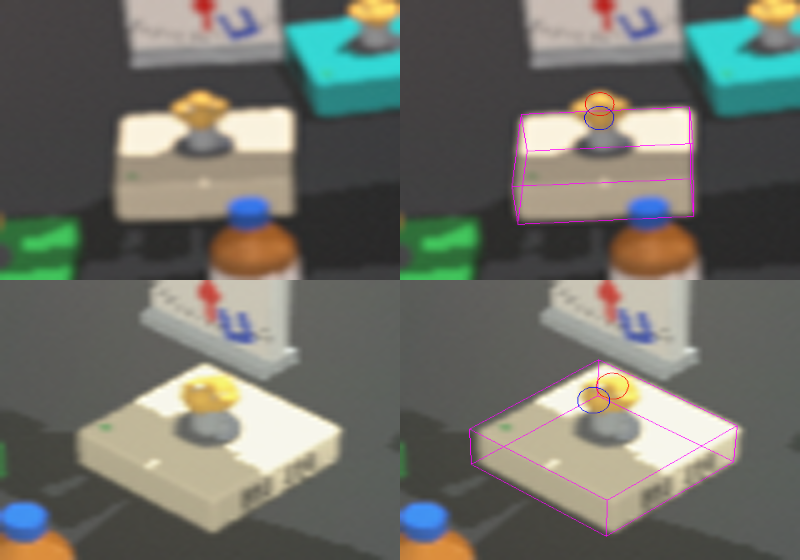

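View pics/h2.png

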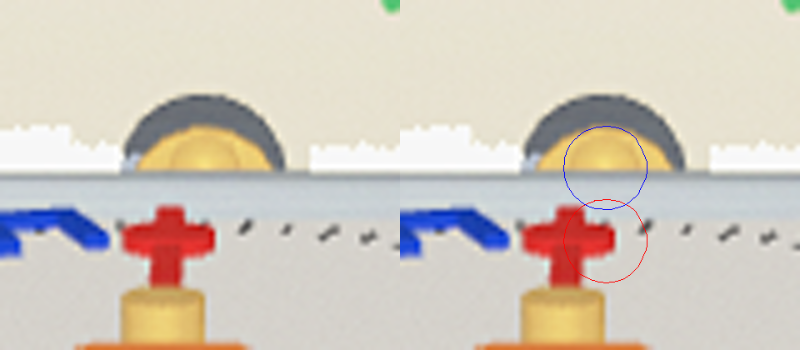

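Run:
```python
from plan import *
plan([.5645,-.1988,.245],Rt(.985),4,-1)
```

```text
now 7.8 [ 0.5619 -0.189   0.2763] err deg [ 0.38 -0.06  0.11] F [-0.35 -0.   -2.93] open 0.0244
[0.0017,0.0078,0.002,0.1,-0.01,0.03,-1,0.0017,0.0078,0.0019,0.09,-0.02,0.03,-1,0.0016,0.0078,0.0019,0.1,-0.01,0.02,-1,0.0017,0.0078,0.0019,0.09,-0.02,0.03,-1,0,0,0,0,0,0,-1]
end [ 0.5645 -0.1988  0.245 ] [ 0.  0. -0.]
```

Call:
carry_out:
  motion: [0.0017,0.008,0.002,0.1,0,0,-1,0.0017,0.008,0.002,0.1,0,0,-1,0.0017,0.008,0.002,0.1,0,0,-1,0.0015,0.005,0.0015,0.1,0,0,-1,0,0.002,0,0,0,0,-1]

```text
t: 8.3
tool_pos: [0.5644, -0.199, 0.242]
orientation: [-0.874, 1.626, -1.628]
force: [0.4, -0.7, -3.1]
opening: 0.0245
```

Run:
```python
from plan import *
ims=[imaging.read_camera(n) for n in ("wrist","side")]
for i in range(2):
  plan([.5645,-.1988,.222],Rt(.985),4,-1); im=imaging.read_camera("scene")
cv2.imwrite("pics/i_s.png",np.hstack([cv2.resize(im[90:200,210:310],None,fx=4,fy=4,interpolation=cv2.INTER_CUBIC),cv2.resize(ims[1][90:200,300:400],None,fx=4,fy=4,interpolation=cv2.INTER_CUBIC)]))
```

```text
now 8.4 [ 0.5644 -0.1987  0.2424] err deg [-0.02 -0.02  0.11] F [ 0.02 -0.29 -3.63] open 0.0245
[0,0.0051,0,0,-0.01,0.03,-1,0,0.0051,0,-0.01,0,0.03,-1,0,0.0051,0.0001,0,-0.01,0.03,-1,0,0.0051,0,-0.01,0,0.02,-1,0,0,0,0,0,0,-1]
end [ 0.5645 -0.1988  0.222 ] [ 0. -0.  0.]
now 8.45 [ 0.5647 -0.1988  0.243 ] err deg [-0.07 -0.02  0.1 ] F [-0.36  0.41 -3.28] open 0.0245
[0,0.0053,0,-0.02,0,0.03,-1,0,0.0052,-0.0001,-0.02,-0.01,0.02,-1,0.0001,0.0053,0,-0.01,0,0.03,-1,0,0.0052,-0.0001,-0.02,-0.01,0.02,-1,0,0,0,0,0,0,-1]
end [ 0.5645 -0.1988  0.222 ] [0. 0. 0.]
```

View pics/i_s.png

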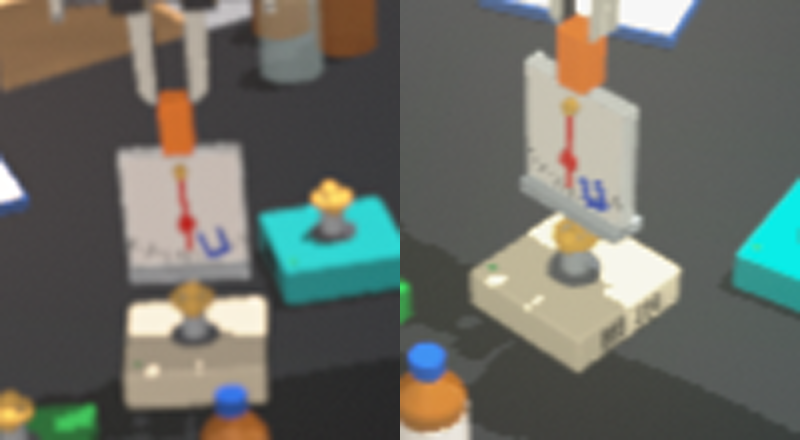

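Call:
carry_out:
  motion: [0,0.005,0,0,0,0,-1,0,0.005,0,0,0,0,-1,0,0.004,0,0,0,0,-1,0,0.003,0,0,0,0,-1,0,0.002,0,0,0,0,-1]

```text
t: 9.0
tool_pos: [0.566, -0.199, 0.225]
orientation: [-0.871, 1.621, -1.63]
force: [-0.0, 0.2, -0.6]
opening: 0.0244
```

Run:
```python
from plan import *
for i in range(4):
  s=robot.read_state(); print(s["t"],s["tool_pos"].round(4),s["force"].round(2),s["wrist_torque"].round(3)); im=imaging.read_camera("scene")
plan([.5645,-.1988,.222],Rt(.985),3,-1)
```

```text
9.0 [ 0.566 -0.199  0.225] [-0.02  0.21 -0.55] [0.079 0.033 0.023]
9.05 [ 0.5659 -0.199   0.2247] [ 0.64 -0.59 -1.75] [-0.027  0.009  0.004]
9.1 [ 0.5659 -0.199   0.2249] [-0.28  0.19 -1.56] [0.02  0.052 0.035]
9.15 [ 0.566  -0.1991  0.2252] [ 0.24 -0.21 -1.37] [ 0.017  0.066 -0.031]
now 9.2 [ 0.5661 -0.1991  0.2254] err deg [-0.32  0.    0.06] F [-0.74 -1.4  -1.38] open 0.0249
[0.0002,0.0011,-0.0005,-0.11,0,0.02,-1,0.0002,0.0012,-0.0005,-0.11,0,0.02,-1,0.0002,0.0011,-0.0005,-0.1,0,0.02,-1,0,0,0,0,0,0,-1,0,0,0,0,0,0,-1]
end [ 0.5645 -0.1988  0.222 ] [-0.  0. -0.]
```

Call:
carry_out:
  motion: [0,0.002,-0.0005,0,0,0,-1,0,0.002,-0.0005,0,0,0,-1,0,0.001,-0.0005,0,0,0,-1,0,0.0005,0,0,0,0,-1,0,0,0,0,0,0,-1]

```text
t: 9.7
tool_pos: [0.5656, -0.1986, 0.2211]
orientation: [-0.869, 1.618, -1.632]
force: [0.6, -0.0, 0.8]
opening: 0.0247
```

Run:
```python
from plan import *
for i in range(6):
  s=robot.read_state(); print(s["t"],s["tool_pos"].round(4),s["force"].round(2),s["wrist_torque"].round(3)); im=imaging.read_camera("side" if i<3 else "scene")
  if i==2: sd=im
plan([.5645,-.1988,.222],Rt(.985),3,-1)
cv2.imwrite("pics/j_s.png",np.hstack([cv2.resize(im[90:200,210:310],None,fx=4,fy=4,interpolation=cv2.INTER_CUBIC),cv2.resize(sd[90:200,300:400],None,fx=4,fy=4,interpolation=cv2.INTER_CUBIC)]))
```

```text
9.7 [ 0.5656 -0.1986  0.2211] [ 0.57 -0.02  0.82] [0.043 0.051 0.036]
9.75 [ 0.5656 -0.1986  0.2212] [-0.32  0.15  0.48] [-0.022  0.077  0.014]
9.8 [ 0.5656 -0.1986  0.2212] [ 0.06 -0.53  0.45] [-0.049  0.033  0.022]
9.85 [ 0.5656 -0.1986  0.2212] [0.04 0.23 0.92] [ 0.015  0.045 -0.027]
9.9 [ 0.5656 -0.1986  0.2211] [-0.53  0.21  0.75] [ 0.045 -0.009  0.031]
9.95 [ 0.5656 -0.1986  0.2212] [ 0.38 -0.57  0.86] [0.013 0.026 0.039]
now 10.0 [ 0.5656 -0.1986  0.2211] err deg [-0.49  0.    0.03] F [ 0.48 -0.75  0.48] open 0.0245
[0.0003,-0.0003,-0.0003,-0.16,0,0.01,-1,0.0002,-0.0003,-0.0003,-0.16,0,0.01,-1,0.0003,-0.0003,-0.0002,-0.17,0,0.01,-1,0,0,0,0,0,0,-1,0,0,0,0,0,0,-1]
end [ 0.5645 -0.1988  0.222 ] [ 0.  0. -0.]
```

View pics/j_s.png

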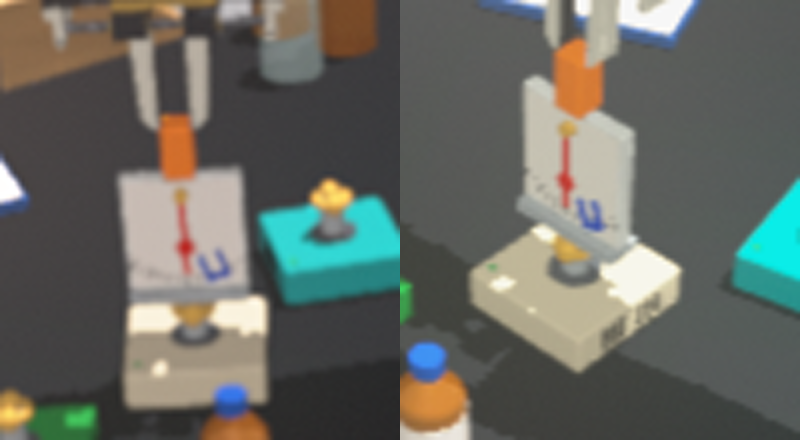

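```bash
cat >> plan.py <<'E'
S=np.array([.5648,-.1988]); YAW=.985
def gp(lean,press=.008,dz=0.,pitch=0.):
    Fz=(.075-press)+.010/np.cos(lean)+dz
    rot=Rt(YAW,lean,pitch); F=np.r_[S,Fz]
    return F-rot.apply([0,.145,0]),rot
def gauge_state(s):
    rt=R.from_rotvec(s["orientation"]); M=R.from_matrix(np.array([[-1,0,0],[0,0,-1],[0,-1,0]],float))
    G=rt*M.inv(); y,p,r=G.as_euler('ZYX'); F=s["tool_pos"]+rt.apply([0,.145,0])
    return y,p,-r,F
def arc(l1,n,press=.008,dz=0.):
    s=robot.read_state(); y,pp,l0,F=gauge_state(s)
    print("t",s["t"],"yaw %.3f pitch %.3f lean %.3f"%(y,pp,l0),"foot",F.round(4),"F",s["force"].round(2))
    p=s["tool_pos"].copy(); r=R.from_rotvec(s["orientation"]); out=[]
    for k in range(5):
        f=min(1,(k+1)/n); tp,tr=gp(l0+(l1-l0)*f,press,dz)
        left=max(n-k,1) 
        # blend residual offset away over n rows
        tp0,tr0=gp(l0,press,dz); 
        tp=tp+(s["tool_pos"]-tp0)*(1-f)
        e=(tr0.inv()*R.from_rotvec(s["orientation"])).as_rotvec()
        tr=tr*R.from_rotvec(e*(1-f))
        dp=np.round(r.inv().apply(tp-p),4); dw=np.round(np.degrees((r.inv()*tr).as_rotvec()),1)
        out+=list(dp)+list(dw)+[-1]; p=p+r.apply(dp); r=r*R.from_rotvec(np.radians(dw))
    print("["+", ".join(f"{v+0:.4g}" for v in out)+"]")
E
python3 - <<'E'
from plan import *
arc(.36,9)
E
```

```text
t 10.0 yaw 0.985 pitch 0.000 lean 0.008 foot [ 0.5666 -0.1994  0.0761] F [ 0.48 -0.75  0.48]
[0.0001, 0, -0.0059, 2.2, 0, 0, -1, 0, 0, -0.0058, 2.3, 0, 0, -1, 0.0001, -0.0001, -0.0059, 2.2, 0, 0, -1, 0.0001, 0, -0.0058, 2.3, 0, 0, -1, 0, -0.0001, -0.0058, 2.2, 0, 0, -1]
```

Call:
carry_out:
  motion: [0.0002,-0.0012,0.001,-0.4,0,0,-1,0.0002,0,0.0005,-0.1,0,0,-1,0,0,0,0,0,0,-1,0,0,0,0,0,0,-1,0,0,0,0,0,0,-1]

```text
t: 10.5
tool_pos: [0.5667, -0.1999, 0.2222]
orientation: [-0.874, 1.628, -1.625]
force: [0.0, -0.9, 0.3]
opening: 0.0246
```

Run:
```python
from plan import *
f=[]
for i in range(10):
  s=robot.read_state(); f.append(s["force"]); imaging.read_camera("wrist")
print(np.mean(f,0).round(2),np.std(f,0).round(2))
arc(.36,9)
```

```text
[-0.03 -0.25 -0.17] [0.49 0.54 0.49]
t 11.0 yaw 0.985 pitch 0.000 lean -0.001 foot [ 0.5665 -0.1998  0.0773] F [-0.67  0.39 -1.41]
[0, 0.0001, -0.006, 2.3, 0, 0, -1, 0, 0.0002, -0.0061, 2.3, 0, 0, -1, 0.0001, 0.0001, -0.006, 2.3, 0, 0, -1, 0, 0, -0.006, 2.3, 0, 0, -1, 0, 0.0001, -0.0061, 2.3, 0, 0, -1]
```

Call:
carry_out:
  motion: [0,0.0001,-0.006,2.3,0,0,-1,0,0.0001,-0.006,2.3,0,0,-1,0,0.0001,-0.006,2.3,0,0,-1,0,0.0001,-0.006,2.3,0,0,-1,0,0.0001,-0.006,2.3,0,0,-1]

```text
t: 11.5
tool_pos: [0.5419, -0.1838, 0.2189]
orientation: [-0.766, 1.429, -1.757]
force: [-1.0, 0.7, 1.0]
opening: 0.0246
```

Run:
```python
from plan import *
arc(.35,4)
```

```text
t 11.5 yaw 0.984 pitch 0.000 lean 0.205 foot [ 0.5664 -0.2002  0.0769] F [-1.02  0.65  1.02]
[0, -0.0002, -0.0057, 2.1, 0, 0, -1, -0.0001, -0.0002, -0.0058, 2.1, 0, 0, -1, 0, -0.0002, -0.0057, 2, 0, 0, -1, 0, -0.0003, -0.0057, 2.1, 0, 0, -1, 0, 0, 0, 0, 0, 0, -1]
```

Call:
carry_out:
  motion: [0,-0.0002,-0.006,2.1,0,0,-1,0,-0.0002,-0.0055,2,0,0,-1,0,-0.0003,-0.005,1.8,0,0,-1,0,-0.0003,-0.004,1.4,0,0,-1,0,0,0,0,0,0,-1]

```text
t: 12.0
tool_pos: [0.5239, -0.1716, 0.2154]
orientation: [-0.694, 1.294, -1.833]
force: [0.1, -0.3, -0.2]
opening: 0.0247
```

Run:
```python
from plan import *
f=[]
for i in range(16):
  s=robot.read_state(); f.append(s["force"]); n=("wrist","scene","side")[i%3]; im=imaging.read_camera(n); cv2.imwrite(f"pics/k_{n}.png",im)
print(np.mean(f,0).round(2),np.mean(f[8:],0).round(2))
arc(.36,3)
a=cv2.imread("pics/k_scene.png");b=cv2.imread("pics/k_side.png")
cv2.imwrite("pics/k.png",np.hstack([cv2.resize(a[100:190,215:295],None,fx=5,fy=5,interpolation=cv2.INTER_CUBIC),cv2.resize(b[100:190,310:390],None,fx=5,fy=5,interpolation=cv2.INTER_CUBIC)]))
```

```text
[-0.28  0.53 -0.2 ] [-0.3   0.73 -0.14]
t 12.8 yaw 0.984 pitch -0.000 lean 0.341 foot [ 0.565  -0.1989  0.0789] F [-1.31  0.17 -0.24]
[0, 0.0004, -0.0011, 0.4, 0, 0, -1, 0, 0.0003, -0.0012, 0.3, 0, 0, -1, 0, 0.0004, -0.0011, 0.4, 0, 0, -1, 0, 0, 0, 0, 0, 0, -1, 0, 0, 0, 0, 0, 0, -1]
```

View pics/k.png

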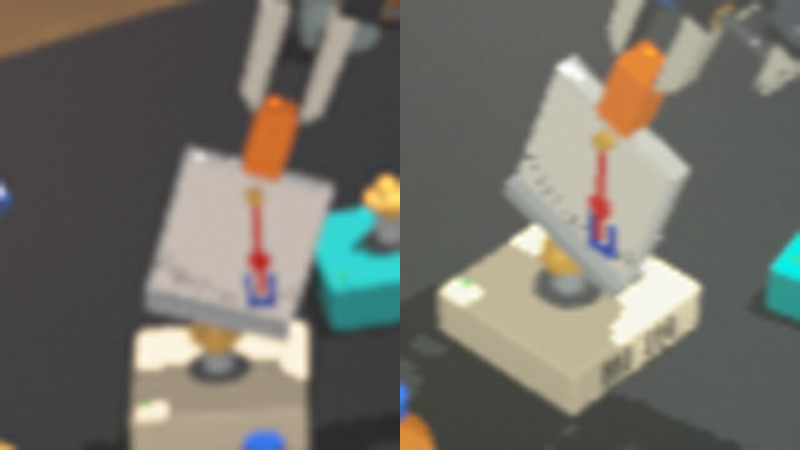

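View pics/k_wrist.png

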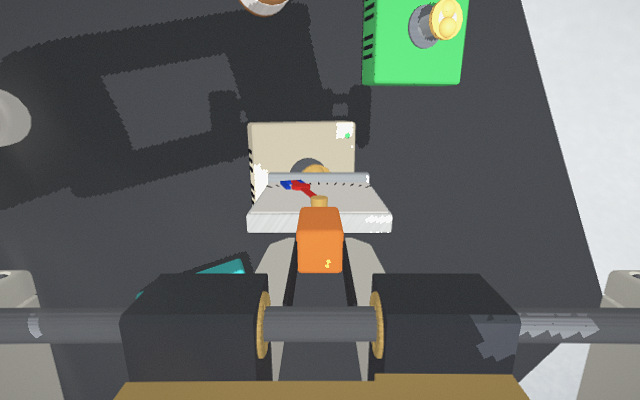

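Run:
```python
from plan import *
ts=[]
for n,(y0,y1,x0,x1) in dict(wrist=(165,205,260,340),scene=(130,165,245,285),side=(120,155,335,375)).items():
    im=imaging.read_camera(n); f=400//(x1-x0) if n!="wrist" else 5
    ts.append(cv2.resize(im[y0:y1,x0:x1],(400,300 if n!="wrist" else 200),interpolation=cv2.INTER_CUBIC))
cv2.imwrite("pics/l.png",np.hstack([np.vstack([ts[0],np.zeros((100,400,3),np.uint8)]),ts[1]])); cv2.imwrite("pics/l2.png",ts[2])
s=robot.read_state(); y,p,l,F=gauge_state(s); print(s["t"],y,p,l,F)
rt=R.from_rotvec(s["orientation"]); M=R.from_matrix(np.array([[-1,0,0],[0,0,-1],[0,-1,0]],float)); G=rt*M.inv()
# networks
for n in ("scene","side","wrist"):
    imaging.read_camera(n); c=imaging.camera_model(n)
    for t in ("mark","pointer"):
        for d in models.outline_of(n,t)[:2]:
            if d["confidence"]<.3: continue
            o,v=ray(c,d["pixel"]); o2=G.inv().apply(o-F); v2=G.inv().apply(v); g=o2+v2*(.01-o2[0])/v2[0]
            print(n,t,d["confidence"],d["pixel"],d["pixels"].sum(),(g*1000).round(1),"ang",np.arctan2(g[1],.102-g[2]).round(3))
```

```text
12.95 0.9844016306771672 -0.0003635369223604634 0.3408645910245422 [ 0.56495816 -0.19888996  0.0789115 ]
scene pointer 0.39 [265.3, 154.0] 13 [10.  15.6 45.3] ang 0.269
wrist mark 0.57 [285.7, 181.3] 94 [10.  32.1 23.8] ang 0.389
wrist pointer 0.47 [300.5, 191.4] 193 [10.  15.9 62.8] ang 0.385
wrist pointer 0.38 [297.2, 147.8] 5830 [  10.    39.  -247.7] ang 0.111
```

View pics/l.png

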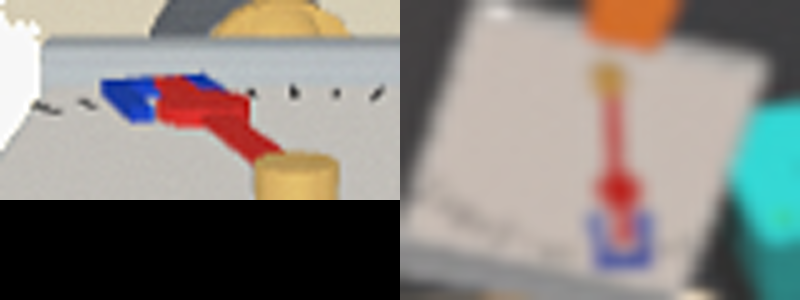

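View pics/l2.png

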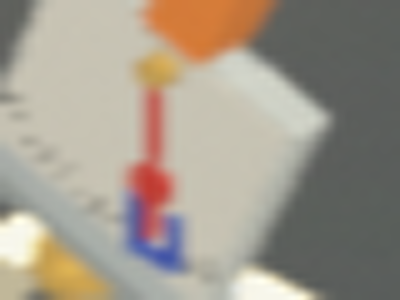

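Run:
```python
from plan import *
from fit import GA
f=[]
for i in range(12):
    s=robot.read_state(); f.append(s["force"]); n=("scene","side")[i%2]; im=imaging.read_camera(n); cv2.imwrite(f"pics/m_{n}{i//2}.png",im)
    if i%4==0: print(s["t"],s["tool_pos"].round(4),gauge_state(s)[2].round(4))
print(np.mean(f,0).round(2))
s=robot.read_state(); rt=R.from_rotvec(s["orientation"]); M=R.from_matrix(np.array([[-1,0,0],[0,0,-1],[0,-1,0]],float)); G=rt*M.inv(); F=gauge_state(s)[3]
T=[]
for n,(x0,y0) in dict(scene=(210,95),side=(305,95)).items():
    c=imaging.camera_model(n); im=cv2.imread(f"pics/m_{n}5.png"); big=cv2.resize(im[y0:y0+110,x0:x0+100],None,fx=4,fy=4,interpolation=cv2.INTER_CUBIC)
    for b in GA:
        u=((proj(c,G.apply(b-[0,0,.005])+F)-[x0,y0]+.5)*4-.5).astype(int)
        for i in range(8):
            for j in range(i):
                if bin(i^j).count('1')==1: cv2.line(big,tuple(map(int,u[i])),tuple(map(int,u[j])),(0,255,0),1)
    T.append(big)
cv2.imwrite("pics/m.png",np.hstack(T))
```

```text
13.4 [ 0.5246 -0.1721  0.2156] 0.3409
13.6 [ 0.5246 -0.1721  0.2156] 0.3409
13.8 [ 0.5246 -0.1721  0.2156] 0.3409
[-0.66  0.66 -0.41]
```

View pics/m.png

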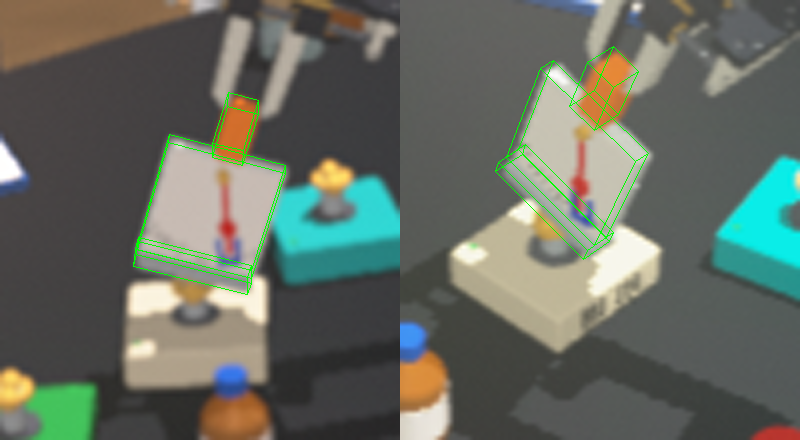

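View pics/m_scene5.png

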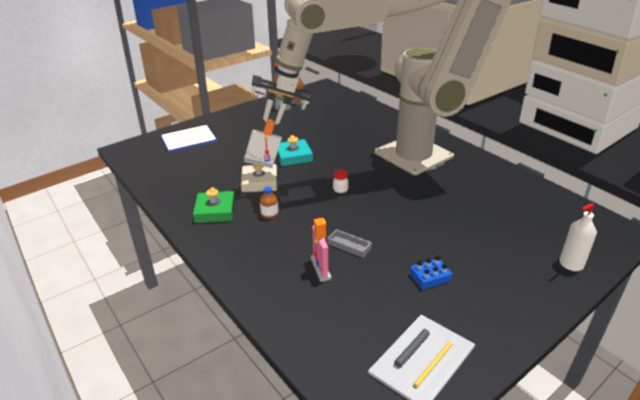

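Run:
```python
from plant import robot
print(robot.close_job()); print(robot.read_state()["t"])
```

```text
the job is handed in; nothing more can be done
None
the job is handed in; nothing more can be done
```

I lifted the gauge by its orange handle out of the cradle and stood it upright on the cream block's stud. I pressed the stud about halfway, then rocked the gauge about 0.34 rad to its +y side and handed in with the grip still on. The job ran about 14 of the 48 s.

- **Pointer:** it hangs near the middle of the blue bracket in the scene and side pictures. The arm pose held steady over the last half second. The trained networks found the pointer and mark only partly here, so I judged this from the enlarged pictures.
- **Stud depth:** the last force average (about 2.9 N from the stud) puts it near 7.3 mm, and the arm's geometry says about 6.7 mm. Half travel is 8 mm. An earlier force average gave about 8 mm, so these checks disagree by about 1 mm, and I left the depth alone.
- **Foot position:** the base middle is within about 1 mm of where I estimated the stud axis to be, and that estimate is good to about 2 mm. The side camera showed both the gauge and the stud about 1 pixel off from my model, which looks like its calibration.
- **Clear of everything else:** the base overhangs the block without touching it. The bottle, jar and rack look unmoved in the last scene picture.

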